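# Clear the gauging stand and draw the plug gauge half out

## Task

Grip the scraper block and wipe the three sharp offcuts along the stand's raised land into its catch tray, keeping the fingers off them, then stand the scraper back on the land where it was and let go of it. Only then take the plug gauge by its handle and draw it gently straight up out of the snug bore, without forcing it sideways or pulling it right out, until the dark ring groove round the plug is just clear of the block (about 35 mm up), and finish holding it still there in the gripper. Leave the other things on the bench where they are.

Things in the scene. Friction and masses are not known exactly. Their poses are not given: they have to be found in the camera images.
- stand: Fixed metal gauging stand, 96 mm in its x, 242 mm in its y. Origin on the bench under its middle, z up. Along y: steel bush block, y -127 to -83 mm, 60 mm high, with the vertical bore at x 0, y -105 mm; flat land, y -83 to +55 mm, 45 mm high; catch tray, y +55 to +115 mm.
- bore_mouth (a point): Centre of the bore at the top face of the bush block, 60 mm above the bench. The bore is vertical, 19.5 mm across, for a plug of 18 mm.
- land_mid (a point): Middle of the land's top face, 45 mm above the bench, axes as the stand. The land is 138 mm long in y, with a rail 8 mm high and 8 mm wide along each side, leaving 80 mm between them. Its +y end is open: what is pushed over it drops into the tray.
- tray_mid (a point): Middle of the catch tray's floor, 4 mm above the bench; axes as the stand. The tray is 96 x 60 mm outside, walls 4 mm thick, rim 28 mm above the bench.
- plug_gauge: Loose steel plug gauge, about 0.22 kg, upright in the bore, its flange resting on the bush block. Origin at the tip of the plug (4 mm above the bench when home), z up along it: plug 18 mm across, 56 mm long; flange 32 mm across, 6 mm thick. A dark ring groove goes round the plug 28 to 32 mm below the flange. Let go, it slides home under its weight.
- gauge_grip (a point): Middle of the gauge's round dark handle, on its axis, 83 mm above the plug's tip. The handle is 24 mm across and 42 mm long, from the flange up.
- scraper: Loose scraper block, 0.09 kg, standing on the land between the bush block and the offcuts: wooden hand block 62 x 16 mm, up to 60 mm high, on a rubber wiping foot 68 x 22 x 12 mm. Origin in the middle of the underside, x along its length, y through its thickness, z up (axes about as the stand).
- scraper_grip (a point): Middle of the scraper's hand block, 42 mm above its underside; grip it across the 16 mm thickness.
- chip_1: Brass strip offcut 1 of 3, 18 x 10 mm, 4 mm thick, with one end (+x) bent up to 10 mm, lying on the land. Origin in the middle of the underside.
- chip_2: Brass strip offcut 2 of 3, 18 x 10 mm, 4 mm thick, with one end (+x) bent up to 10 mm, lying on the land. Origin in the middle of the underside.
- chip_3: Brass strip offcut 3 of 3, 18 x 10 mm, 4 mm thick, with one end (+x) bent up to 10 mm, lying on the land. Origin in the middle of the underside.
- tape_roll: Roll of tape lying flat, 68 mm across, 19 mm high; a bystander. Origin in the middle of its underside.
- terminal_press: The big fixed machine at the back, from about x = 0.57 m, y -0.26 to +0.04 m, 1 m high. Its head overhangs from 0.39 m up (with a card hanging at its left to y = +0.13 m), and a clear guard sticks out in front to x = 0.48 m at y -0.06 to 0 m, 0.22 to 0.28 m up: cross from side to side close to the robot or with the fingertips above that. Origin irrelevant.
- spare_die: Small steel die block, 24 x 32 x 18 mm; a bystander. Origin in the middle of its underside.
- loose_bolt: Bolt standing on its head, 14 x 16 x 34 mm; a bystander. Origin in the middle of its underside.
Things that resemble listed ones, but are neither listed nor needed, are in the scene too. There is more than one size of the scraper; the job needs the larger.

How it is judged:
On the way, in this order (a step that is already met when the one before it is completed fails the run):
1. all three offcuts lie in the catch tray while the scraper is held in the gripper (z of each of chip_1, chip_2, chip_3 in the frame of stand below 0.032 m and y of chip_1 in the frame of stand between 0.053 and 0.115 m and x of chip_1 in the frame of stand between -0.048 and 0.048 m and y of chip_2 in the frame of stand between 0.053 and 0.115 m and x of chip_2 in the frame of stand between -0.048 and 0.048 m and y of chip_3 in the frame of stand between 0.053 and 0.115 m and x of chip_3 in the frame of stand between -0.048 and 0.048 m and contact force between the fingers and scraper above 1 N), for 0.1 s.
2. the scraper stands on the land again, let go (contact force between the fingers and scraper below 0.05 N and z of scraper in the frame of stand between 0.042 and 0.056 m and y of scraper in the frame of stand between -0.062 and 0.02 m and angle between scraper's own z axis and vertical below 0.15 rad and linear speed of scraper below 0.02 m/s), for 0.2 s.
3. the plug gauge is held 27 to 43 mm up, still in its bore (z of plug_gauge in the frame of stand between 0.031 and 0.047 m and x of plug_gauge in the frame of stand between -0.003 and 0.003 m and y of plug_gauge in the frame of stand between -0.108 and -0.102 m and angle between the z axis of plug_gauge and the z axis of stand, either way round below 0.08 rad and contact force between the fingers and plug_gauge above 2 N), for 0.2 s.
At the end, for the whole second after the job is handed in: The gripper holds the plug gauge still, drawn up 27 to 43 mm with the rest of the plug in the bore, within 3 mm of the bore's axis and 0.08 rad of vertical; the three offcuts lie in the catch tray; the scraper stands, let go, on the land within about 40 mm of where it was (all of step 2 and all of step 3 and z of each of chip_1, chip_2, chip_3 in the frame of stand below 0.032 m and y of chip_1 in the frame of stand between 0.053 and 0.115 m and x of chip_1 in the frame of stand between -0.048 and 0.048 m and y of chip_2 in the frame of stand between 0.053 and 0.115 m and x of chip_2 in the frame of stand between -0.048 and 0.048 m and y of chip_3 in the frame of stand between 0.053 and 0.115 m and x of chip_3 in the frame of stand between -0.048 and 0.048 m and linear speed of plug_gauge below 0.01 m/s); the arm keeps its last pose, push and grip.
It fails at once if the gauge is lifted more than 8 mm while an offcut is not yet in the tray (z of plug_gauge in the frame of stand above 0.012 m and not ((z of each of chip_1, chip_2, chip_3 in the frame of stand below 0.032 m and y of chip_1 in the frame of stand between 0.053 and 0.115 m and x of chip_1 in the frame of stand between -0.048 and 0.048 m and y of chip_2 in the frame of stand between 0.053 and 0.115 m and x of chip_2 in the frame of stand between -0.048 and 0.048 m and y of chip_3 in the frame of stand between 0.053 and 0.115 m and x of chip_3 in the frame of stand between -0.048 and 0.048 m))).
It fails at once if the gauge is pulled right out of the bore (more than 50 mm) (z of plug_gauge in the frame of stand above 0.054 m).
It fails at once if while drawn (more than 4 mm up) the gauge is forced against the bore with more than 20 N (z of plug_gauge in the frame of stand above 0.008 m and contact force between plug_gauge and stand above 20 N).
It fails at once if the fingers touch an offcut (contact force between the fingers and chip_1 above 0.5 N or contact force between the fingers and chip_2 above 0.5 N or contact force between the fingers and chip_3 above 0.5 N).
It fails at once if a bystander is moved more than 25 mm (distance of any of tape_roll, spare_die, loose_bolt from where it was at the start of the episode above 0.025 m).
It also fails if it takes over 54 s, if anything falls off the work surface, if the arm or the gripper's body presses on something with over 40 N, if the wrist force passes 120 N, or if a joint passes its speed limit or range.

## Robot

A 6-joint arm with a two-finger parallel gripper is mounted at the origin on a cart in front of the work surface, level with it; the furniture and walls round the work are solid. World frame = base frame: x ahead of the robot, y to its left, z up, the work surface at z = 0. Lengths are in m, angles in rad, forces in N, time in s.
With the tool pointing down it reaches from about 0.35 to 0.775 m from the base axis. Payload 5.5 kg.
Tool frame: the origin (TCP) lies midway between the tips of the shut fingers; the grasp point (between the pads) lies 19 mm behind it; z points along the fingers, y is the line along which they close (so a half turn about z gives the same grasp; the last joint's range is limited). The gripper opens to 85 mm and grips with 20 to 120 N. Pads are 22 mm wide; open, the fingers measure 114 mm over their backs; the gripper's body (76 mm by 85 mm) begins 54 mm behind the grasp point. The pads swing forward as they close: fully open they stand 13 mm farther back than shut.
Start: joints at [-1.29, 0.313, 0.046, 1.304, 0, 1.431], TCP at [0.235, -0.525, 0.231] pointing down, gripper open.
Joint ranges: [-2.76, 2.76], [-0.86, 1.69], [-1.03, 1.26], [-2.2, 2.34], [-1.47, 1.5], [-3.14, 3.14]. Speed limits (rad/s): [2.57, 2.57, 3.14, 3.14, 3.14, 3.14].

## Interface

Orientations are given as a unit quaternion [w, x, y, z].
In Python, from workcell import env gives the robot as it stands. The module is installed in compiled form; this text tells all that it offers.
- The arm moves only by the tool carry_out, never from a script. Its argument "series" is a list of rows, each an object with "delta_rot": the turn, a rotation vector about the world's x, y, z normalised to -1 to 1, where 1 is 0.1 rad, a list of three; "travel": the shift along the world's x, y, z normalised to -1 to 1, where 1 is 0.025 m, a list of three; "fingers": the closure, from -1 (fully open) to 1 (shut). In form: [{"delta_rot": [ax, ay, az], "travel": [tx, ty, tz], "fingers": fingers}, ...]. A call has 1 to 5 rows; each row shifts and turns the commanded pose from where the row before left it; what a row does not reach is not made up. A row lasts 1/8 s, in which the tool goes at most 62.5 mm and 10.7 degrees, less where a joint would pass 70% of its speed; a pose out of reach is approached as far as the arm can. A call with a number of a shift or a turn outside -1 to 1 is refused whole. A call with a gripper value outside its range is refused whole. The fingers move at their own pace and stop on an object; "squeeze" is the grip in N (left out, the last holds). Time passes only in rows, so rows that do not move let the fingers close. It gives the time, the measured TCP pose, the force, the opening and the grip force at its end, in the units of the state.
- env.get_state(): the state, without advancing time (a new reading comes with each control period).
- env.read_camera(name): name is "side" or "top" or "wrist"; returns a dict with "color" (480x640x3 uint8, red, green, blue), "fx", "fy", "cx", "cy" (pixels), "world_from_camera" (4x4, takes a point from camera to world coordinates); the wrist camera has in their place "hand_eye" (4x4, takes a point from camera to tool coordinates, whose origin is the TCP and whose axes are the flange's). Camera axes: x right, y up, looking along -z (the intrinsics and any distortion apply to the point x, -y, -z); pixel columns grow to the right and rows downward; lengths in m; the calibration is good to about 2 mm. A picture is of the moment at which its call begins: read the wrist's pose just before it. There is no depth.
- env.hand_in(): hands the job in; it is judged then, once.
The state is a dict: "clock": time; "joint_pos": joint angles; "qvel": joint speeds; "tau": joint torques, N m; "tcp_pos": TCP position; "orientation": TCP orientation; "wrist_force": force on the tool from outside, world axes, zero at the start; "ft_torque": the same for the moment, N m; "finger_gap": finger opening in m; "grip_force": force on a finger pad.
Only numpy, scipy, OpenCV 4.12 (cv2) and the standard library are available. Lean on these libraries where they do the work, as an engineer would, in place of code of your own. Each camera call takes 0.05 s, during which the arm holds its last target. There are 200 camera calls.

## Working session

There is one attempt and no reset: what is moved stays moved. The work goes in short steps, Python scripts to look and compute and a tool call to move; the robot and the scene stay as the last step left them, time stands still between calls to the robot, and variables do not carry over. Pictures are saved under pics/ and viewed, at most 10 in all, crops included, and the job is handed in when it is done.

Besides the shell and the picture viewer there is one more tool, called after "Request:" as a command line: name --argument value ..., lists and objects as JSON in quotes. carry_out: Moves the arm, as the interface text tells. Its arguments: {"type":"object","properties":{"series":{"type":"array","items":{"type":"object","properties":{"delta_rot":{"type":"array","items":{"type":"number"}},"travel":{"type":"array","items":{"type":"number"}},"fingers":{"type":"number"}}}},"squeeze":{"type":"number"}},"required":["series"]}

```bash
mkdir -p pics; python3 - <<'E'
from workcell import env
import cv2,numpy as np
print({k:np.round(v,3).tolist() for k,v in env.get_state().items()})
for n in ("top","side"):
    c=env.read_camera(n); cv2.imwrite(f"pics/{n}0.png",c["color"][:,:,::-1])
    print(n,c["fx"],c["fy"],c["cx"],c["cy"],np.round(c["world_from_camera"],4).tolist(),[k for k in c])
E
```

```text
{'clock': 0.0, 'joint_pos': [-1.29, 0.314, 0.045, 1.304, 0.0, 1.431], 'qvel': [-0.002, 0.0, -0.001, -0.001, -0.001, -0.0], 'tau': [-0.0, -48.063, 29.853, 0.019, -0.0, -0.0], 'tcp_pos': [0.235, -0.524, 0.23], 'orientation': [-0.001, 0.978, 0.209, -0.0], 'wrist_force': [-0.086, -0.396, 0.025], 'ft_torque': [-0.013, 0.038, 0.001], 'grip_force': 0.0, 'finger_gap': 0.085}
top 584.65849231174 584.65849231174 315.5230187202729 237.3326293475147 [[-0.0218, 0.9986, -0.048, 0.5196], [-0.9996, -0.0227, -0.0191, -0.1171], [-0.0202, 0.0475, 0.9987, 1.249], [0.0, 0.0, 0.0, 1.0]] ['color', 'fx', 'fy', 'cx', 'cy', 'world_from_camera']
side 624.7039328995984 624.7039328995984 319.5606714959603 233.90092769732044 [[0.8757, 0.2627, -0.4051, 0.0996], [-0.4827, 0.4563, -0.7475, -0.9917], [-0.0115, 0.8502, 0.5264, 0.7227], [0.0, 0.0, 0.0, 1.0]] ['color', 'fx', 'fy', 'cx', 'cy', 'world_from_camera']
```

View pics/top0.png

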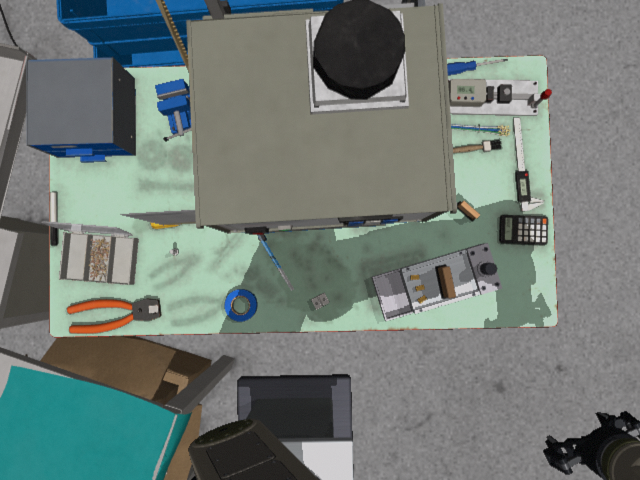

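View pics/side0.png

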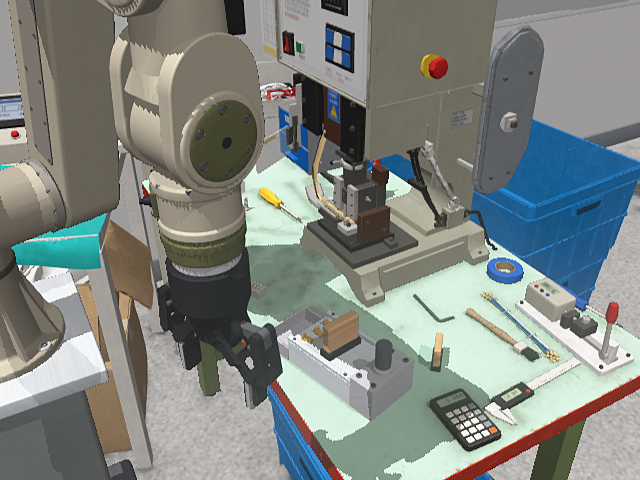

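The top view shows the stand at about (375–498, 245–320). The bush block and gauge are at its right end (~488,268), the scraper is at ~(446,281), the chips are at ~(415,290) and the tray is on the left. The second, smaller scraper at (468,210) is off the stand. I'll zoom in on the stand.

```bash
python3 - <<'E'
import cv2
a=cv2.imread("pics/top0.png")[238:326,368:504]; a=cv2.resize(a,None,fx=5.5,fy=5.5,interpolation=cv2.INTER_CUBIC)
cv2.imwrite("pics/top0z.png",a)
E
```

```text
(no output)
```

View pics/top0z.png

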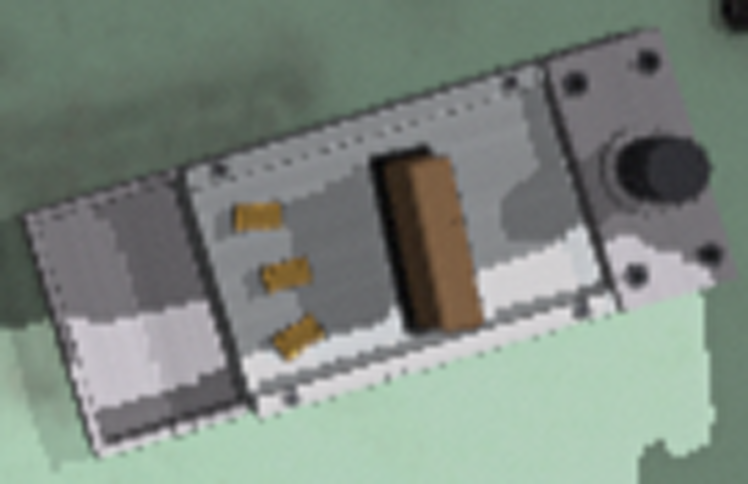

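The zoom shows the bush screws at (575,83), (648,61), (710,254) and (636,275), and the rail screws at (511,83), (219,170), (291,397) and (583,312). The scraper's top face is centred at ~(447,242), the handle top is at ~(677,170), and the chips are at (258,216), (287,274) and (298,337).

```bash
cat > h.py <<'E'
import numpy as np
from workcell import env
def ray(c,uv,z,W=None):
    W=c["world_from_camera"] if W is None else W
    d=np.c_[(uv[:,0]-c["cx"])/c["fx"],-(uv[:,1]-c["cy"])/c["fy"],-np.ones(len(uv))]@W[:3,:3].T
    return W[:3,3]+d*((z-W[2,3])/d[:,2])[:,None]
def proj(c,P,W=None):
    W=c["world_from_camera"] if W is None else W
    p=(np.atleast_2d(P)-W[:3,3])@W[:3,:3]
    return np.c_[c["cx"]-c["fx"]*p[:,0]/p[:,2],c["cy"]+c["fy"]*p[:,1]/p[:,2]]
E
python3 - <<'E'
from h import *
c=env.read_camera("top")
f=lambda l,z: ray(c,(np.array(l,float)+.5)/5.5-.5+[368,238],z)[:,:2]
np.set_printoptions(precision=4,suppress=True)
b=f([(575,83),(648,61),(710,254),(636,275)],.06); print("bush",b.tolist(),b.mean(0))
r=f([(511,83),(219,170),(291,397),(583,312)],.053); print("rail",r.tolist(),r.mean(0))
v=r[1]+r[2]-r[0]-r[3]; u=v/np.linalg.norm(v); print("ydir",u,"yaw",np.arctan2(-u[0],u[1]),np.linalg.norm(v)/2)
print("sc bore->railmid", (r.mean(0)-b.mean(0))@u)
s=f([(413,160),(447,155),(483,322),(444,330)],.105); print("scraper",s.tolist(),s.mean(0))
w=(s[0]+s[1]-s[2]-s[3]); print("scr yaw",np.arctan2(w[1],w[0]),np.linalg.norm(w)/2)
print("handle",f([(677,170)],.108)); ch=f([(258,216),(287,274),(298,337)],.049)
O=b.mean(0)+.105*u; X=np.array([u[1],-u[0]])
for n,p in (("chip",ch),("scr",s.mean(0)[None]),("rail",r)): print(n,np.c_[(p-O)@X,(p-O)@u].tolist())
print("O",O)
E
```

```text
bush [[0.5384211087144235, -0.41042531942991667], [0.5459131501588491, -0.4374034959523182], [0.4746864463247131, -0.45748368122913097], [0.46758211648369163, -0.4302432862326211]] [ 0.5067 -0.4339]
rail [[0.5390552894440694, -0.388594368738459], [0.5092486466180036, -0.2799296609579837], [0.42508467144738554, -0.30396202905007563], [0.4540898337254313, -0.4121782037240358]] [ 0.4819 -0.3462]
ydir [-0.2617  0.9651] yaw 0.2648029440362255 0.11235673721880085
sc bore->railmid 0.09115090509516995
scraper [[0.5117474501021004, -0.3413745644762839], [0.5132530614680059, -0.35340672097510306], [0.4541526842791596, -0.3641331503004115], [0.4516250565197195, -0.3503439710322417]] [ 0.4827 -0.3523]
scr yaw 0.16372322366901493 0.060419357455682846
handle [[ 0.5062 -0.4333]]
chip [[0.022227119958520242, 0.03349231106514088], [-0.0013374182311941796, 0.029441114469450615], [-0.024747657856551884, 0.03231110300248518]]
scr [[-0.0017715665143329495, -0.01999922406937464]]
rail [[0.04312954813259948, -0.0697651047008121], [0.04280147086164236, 0.042912963435276494], [-0.04471862201894869, 0.04174558397386426], [-0.045046699289905734, -0.07028982232764877]]
O [ 0.4792 -0.3325]
```

Request:
carry_out --series '[{"travel": [0.99, 0.69, -0.32], "delta_rot": [0, 0, -0.26], "fingers": -0.2}, {"travel": [0.99, 0.69, -0.32], "delta_rot": [0, 0, -0.26], "fingers": -0.2}, {"travel": [0.99, 0.69, -0.32], "delta_rot": [0, 0, -0.26], "fingers": -0.2}, {"travel": [0.99, 0.69, -0.32], "delta_rot": [0, 0, -0.26], "fingers": -0.2}, {"travel": [0.99, 0.69, -0.32], "delta_rot": [0, 0, -0.26], "fingers": -0.2}]'

```text
clock: 0.78
tcp_pos: [0.3593, -0.4378, 0.1907]
orientation: [-0.0, 0.99, 0.144, -0.0]
wrist_force: [0.5, -0.2, -0.1]
finger_gap: 0.0513
grip_force: 0.0
```

Request:
carry_out --series '[{"travel": [0.99, 0.69, -0.32], "delta_rot": [0, 0, -0.26], "fingers": -0.2}, {"travel": [0.99, 0.69, -0.32], "delta_rot": [0, 0, -0.26], "fingers": -0.2}, {"travel": [0.99, 0.69, -0.32], "delta_rot": [0, 0, -0.26], "fingers": -0.2}, {"travel": [0.99, 0.69, -0.32], "delta_rot": [0, 0, -0.26], "fingers": -0.2}, {"travel": [0.99, 0.69, -0.32], "delta_rot": [0, 0, -0.26], "fingers": -0.2}]'

```text
clock: 1.4
tcp_pos: [0.483, -0.3516, 0.1507]
orientation: [-0.0, 0.997, 0.08, -0.0]
wrist_force: [0.3, -0.2, 0.4]
finger_gap: 0.0514
grip_force: 0.0
```

Request:
carry_out --series '[{"travel": [0, 0, 0], "delta_rot": [0, 0, 0], "fingers": -0.2}, {"travel": [0, 0, 0], "delta_rot": [0, 0, 0], "fingers": -0.2}]'

```text
clock: 1.65
tcp_pos: [0.482, -0.3524, 0.1512]
orientation: [-0.0, 0.997, 0.081, -0.0]
wrist_force: [-1.3, -0.2, -0.0]
finger_gap: 0.0509
grip_force: 0.0
```

```bash
python3 - <<'E'
from workcell import env
import cv2,numpy as np
s=env.get_state();print({k:np.round(s[k],4).tolist() for k in ("clock","tcp_pos","orientation","finger_gap","joint_pos")})
c=env.read_camera("wrist"); cv2.imwrite("pics/w1.png",c["color"][:,:,::-1]); print(c["fx"],c["cx"],c["cy"],np.round(c["hand_eye"],4).tolist(),c.keys())
E
```

```text
{'clock': 1.65, 'tcp_pos': [0.482, -0.3524, 0.1512], 'orientation': [-0.0001, 0.9968, 0.0806, -0.0003], 'finger_gap': 0.0509, 'joint_pos': [-0.7654, 0.3894, -0.0427, 1.1392, -0.0004, 2.2149]}
363.83611584918003 312.28347987586386 233.31661209657415 [[0.0001, 0.9493, 0.3143, 0.0804], [1.0, -0.0001, -0.0003, 0.0009], [-0.0002, 0.3143, -0.9493, -0.1418], [0.0, 0.0, 0.0, 1.0]] dict_keys(['color', 'fx', 'fy', 'cx', 'cy', 'hand_eye'])
```

View pics/w1.png

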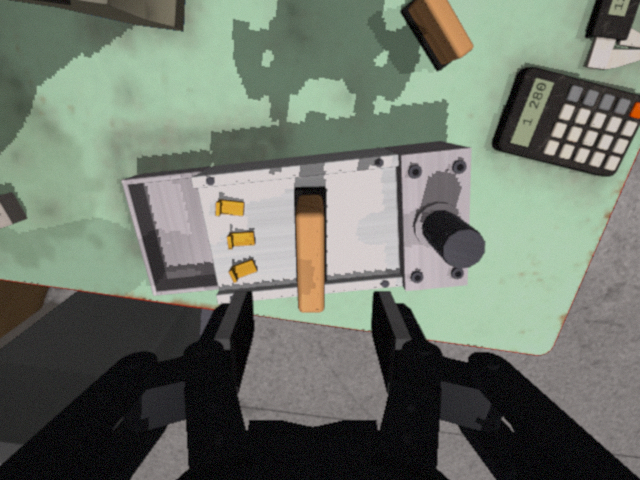

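The wrist view shows the scraper top centred between the fingers, with corners at ~(301,195), (322,195), (325,310) and (299,310). The bush screws are at (414,171), (460,167), (457,272) and (418,276), and the handle top is at ~(463,246).

```bash
cat >> h.py <<'E'
from scipy.spatial.transform import Rotation as R
def wpose(c,s):
    T=np.eye(4); q=s["orientation"]; T[:3,:3]=R.from_quat([q[1],q[2],q[3],q[0]]).as_matrix(); T[:3,3]=s["tcp_pos"]
    return T@c["hand_eye"]
E
python3 - <<'E'
from h import *
s=env.get_state(); c=env.read_camera("wrist"); W=wpose(c,s)
np.set_printoptions(precision=4,suppress=True)
f=lambda l,z: ray(c,np.array(l,float),z,W)[:,:2]
b=f([(414,171),(460,167),(457,272),(418,276)],.06); print("bush",b.tolist(),b.mean(0))
r=f([(211,181),(379,162),(385,284)],.053);print("rail",r); u=r[0]-r[1];print("yaw",np.arctan2(-u[0],u[1]))
t=f([(301,195),(322,195),(325,310),(299,310)],.105);print("scr",t,t.mean(0)); w=t[0]+t[1]-t[2]-t[3];print(np.arctan2(w[1],w[0]))
print("handle",f([(463,246)],.108))
E
```

```text
bush [[0.5369555630631602, -0.41068161733848996], [0.5441078329471125, -0.4389717231807102], [0.4731922113699221, -0.4577805800720418], [0.4658481541874593, -0.4315994232465554]] [ 0.505  -0.4348]
rail [[ 0.5082 -0.2814]
 [ 0.5383 -0.3888]
 [ 0.4529 -0.4122]]
yaw 0.272640493741647
scr [[ 0.5199 -0.3416]
 [ 0.5217 -0.3525]
 [ 0.4544 -0.3658]
 [ 0.4519 -0.3507]] [ 0.487  -0.3526]
0.16415841983041632
handle [[ 0.5068 -0.4325]]
```

Request:
carry_out --series '[{"travel": [0.1, 0, -0.8], "delta_rot": [0, 0, 0], "fingers": -0.2}, {"travel": [0, 0, -0.8], "delta_rot": [0, 0, 0], "fingers": -0.2}, {"travel": [0, 0, -0.8], "delta_rot": [0, 0, 0], "fingers": -0.2}, {"travel": [0, 0, -0.75], "delta_rot": [0, 0, 0], "fingers": -0.2}, {"travel": [0, 0, 0], "delta_rot": [0, 0, 0], "fingers": 0.3}]' --squeeze 40

```text
clock: 2.38
tcp_pos: [0.4833, -0.3522, 0.0714]
orientation: [-0.001, 0.997, 0.08, -0.001]
wrist_force: [0.0, -0.3, -0.5]
finger_gap: 0.0342
grip_force: 0.0
```

Request:
carry_out --series '[{"travel": [0, 0, 0], "delta_rot": [0, 0, 0], "fingers": 1}, {"travel": [0, 0, 0], "delta_rot": [0, 0, 0], "fingers": 1}, {"travel": [0, 0, 0], "delta_rot": [0, 0, 0], "fingers": 1}, {"travel": [0, 0, 0], "delta_rot": [0, 0, 0], "fingers": 1}]'

```text
clock: 2.88
tcp_pos: [0.4852, -0.3527, 0.0733]
orientation: [0.001, 0.997, 0.08, 0.0]
wrist_force: [-0.4, -0.7, 1.7]
finger_gap: 0.0151
grip_force: 43.5
```

Request:
carry_out --series '[{"travel": [0, 0, 0], "delta_rot": [0, 0, 0.35], "fingers": 1}, {"travel": [0, 0, 0], "delta_rot": [0, 0, 0.35], "fingers": 1}, {"travel": [0, 0, 0], "delta_rot": [0, 0, 0.34], "fingers": 1}, {"travel": [-0.05, 0.19, 0], "delta_rot": [0, 0, 0], "fingers": 1}, {"travel": [-0.05, 0.19, 0], "delta_rot": [0, 0, 0], "fingers": 1}]'

```text
clock: 3.5
tcp_pos: [0.483, -0.3438, 0.0733]
orientation: [0.001, 0.991, 0.132, 0.001]
wrist_force: [0.9, -3.9, 4.9]
finger_gap: 0.0152
grip_force: 43.9
```

Request:
carry_out --series '[{"travel": [-0.05, 0.19, 0], "delta_rot": [0, 0, 0], "fingers": 1}, {"travel": [-0.05, 0.19, 0], "delta_rot": [0, 0, 0], "fingers": 1}, {"travel": [-0.05, 0.19, 0], "delta_rot": [0, 0, 0], "fingers": 1}, {"travel": [-0.05, 0.19, 0], "delta_rot": [0, 0, 0], "fingers": 1}, {"travel": [-0.05, 0.19, 0], "delta_rot": [0, 0, 0], "fingers": 1}]'

```text
clock: 4.12
tcp_pos: [0.4767, -0.3198, 0.0733]
orientation: [0.001, 0.991, 0.132, 0.001]
wrist_force: [1.2, -3.2, 5.5]
finger_gap: 0.0154
grip_force: 44.0
```

Request:
carry_out --series '[{"travel": [-0.05, 0.19, 0], "delta_rot": [0, 0, 0], "fingers": 1}, {"travel": [-0.05, 0.19, 0], "delta_rot": [0, 0, 0], "fingers": 1}, {"travel": [-0.05, 0.19, 0], "delta_rot": [0, 0, 0], "fingers": 1}, {"travel": [-0.05, 0.19, 0], "delta_rot": [0, 0, 0], "fingers": 1}, {"travel": [-0.05, 0.19, 0], "delta_rot": [0, 0, 0], "fingers": 1}]'

```text
clock: 4.75
tcp_pos: [0.4704, -0.2961, 0.0733]
orientation: [0.001, 0.991, 0.132, 0.001]
wrist_force: [1.2, -3.9, 5.5]
finger_gap: 0.0154
grip_force: 44.0
```

Request:
carry_out --series '[{"travel": [-0.05, 0.19, 0], "delta_rot": [0, 0, 0], "fingers": 1}, {"travel": [-0.05, 0.19, 0], "delta_rot": [0, 0, 0], "fingers": 1}, {"travel": [-0.05, 0.19, 0], "delta_rot": [0, 0, 0], "fingers": 1}, {"travel": [-0.05, 0.19, 0], "delta_rot": [0, 0, 0], "fingers": 1}, {"travel": [0, 0, 0], "delta_rot": [0, 0, 0], "fingers": 1}]'

```text
clock: 5.38
tcp_pos: [0.4652, -0.2764, 0.0732]
orientation: [0.001, 0.991, 0.132, 0.0]
wrist_force: [0.4, -1.3, 7.4]
finger_gap: 0.0153
grip_force: 44.2
```

```bash
python3 - <<'E'
from workcell import env
import cv2,numpy as np
c=env.read_camera("top")["color"][238:326,368:504,::-1]; a=cv2.resize(c,None,fx=5.5,fy=5.5,interpolation=cv2.INTER_CUBIC)[:,:380]
w=cv2.resize(env.read_camera("wrist")["color"][100:400,60:480,::-1],None,fx=1,fy=1)
o=np.zeros((484,800,3),np.uint8);o[:484,:380]=a;o[:300,380:800]=w
cv2.imwrite("pics/m2.png",o)
E
```

```text
(no output)
```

View pics/m2.png

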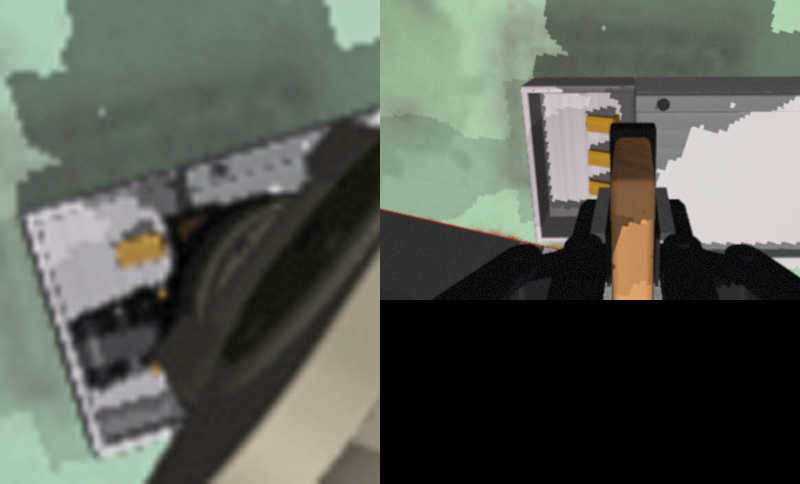

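The picture shows all three brass chips on the tray side, in front of the foot: one at (140,248) in the top part, and three at (600,123), (600,157) and (598,187) in the wrist part. I'll check their positions numerically.

```bash
python3 - <<'E'
from h import *
import cv2
s=env.get_state(); c=env.read_camera("wrist"); W=wpose(c,s)
O=np.array([.478,-.333]);u=np.array([-.2648,.9643]);X=np.array([.9643,.2648])
for n,c,W in (("w",c,W),("t",env.read_camera("top"),None)):
    m=cv2.inRange(cv2.cvtColor(c["color"],cv2.COLOR_RGB2HSV),(18,150,120),(28,255,255))
    k,_,st,ce=cv2.connectedComponentsWithStats(m)
    for i in range(1,k):
        if st[i,4]>5:
            x,y,w,h,a=st[i]
            for z in (.006,.049):
                P=ray(c,np.array([[x,y+h/2],[x+w,y+h/2]],float),z,W)[:,:2]-O
                print(n,ce[i].round(),a,z,np.c_[P@X,P@u].round(3).tolist())
E
```

```text
w [279. 224.] 357 0.006 [[0.02, 0.084], [0.019, 0.068]]
w [279. 224.] 357 0.049 [[0.033, 0.079], [0.033, 0.066]]
w [279. 258.] 287 0.006 [[-0.003, 0.084], [-0.003, 0.071]]
w [279. 258.] 287 0.049 [[0.015, 0.078], [0.015, 0.068]]
w [276. 287.] 149 0.006 [[-0.023, 0.084], [-0.023, 0.071]]
w [276. 287.] 149 0.049 [[-0.001, 0.078], [-0.001, 0.068]]
t [161. 226.] 74 0.006 [[0.286, 0.535], [0.269, 0.482]]
t [161. 226.] 74 0.049 [[0.279, 0.524], [0.264, 0.472]]
t [393. 283.] 23 0.006 [[0.022, 0.081], [0.018, 0.067]]
t [393. 283.] 23 0.049 [[0.025, 0.085], [0.021, 0.072]]
```

Request:
carry_out --series '[{"travel": [0, 0, 0.12], "delta_rot": [0, 0, 0], "fingers": 1}, {"travel": [0.13, -0.49, 0], "delta_rot": [0, 0, 0], "fingers": 1}, {"travel": [0.13, -0.49, 0], "delta_rot": [0, 0, 0], "fingers": 1}, {"travel": [0.13, -0.49, 0], "delta_rot": [0, 0, 0], "fingers": 1}, {"travel": [0.13, -0.49, 0], "delta_rot": [0, 0, 0], "fingers": 1}]'

```text
clock: 6.2
tcp_pos: [0.478, -0.3265, 0.0753]
orientation: [-0.0, 0.991, 0.132, -0.0]
wrist_force: [-0.2, 1.1, -0.4]
finger_gap: 0.0151
grip_force: 43.1
```

Request:
carry_out --series '[{"travel": [0.13, -0.49, 0], "delta_rot": [0, 0, 0], "fingers": 1}, {"travel": [0.13, -0.49, 0], "delta_rot": [0, 0, 0], "fingers": 1}, {"travel": [0, 0, 0], "delta_rot": [0, 0, 0], "fingers": 1}, {"travel": [0, 0, -0.06], "delta_rot": [0, 0, 0], "fingers": 1}, {"travel": [0, 0, -0.04], "delta_rot": [0, 0, 0], "fingers": 1}]'

```text
clock: 6.82
tcp_pos: [0.4842, -0.3494, 0.0732]
orientation: [-0.0, 0.991, 0.132, -0.0]
wrist_force: [-2.1, 0.2, 4.9]
finger_gap: 0.0155
grip_force: 43.9
```

Request:
carry_out --series '[{"travel": [0, 0, 0], "delta_rot": [0, 0, 0], "fingers": 0.4}, {"travel": [0, 0, 0], "delta_rot": [0, 0, 0], "fingers": 0}, {"travel": [0, 0, 0], "delta_rot": [0, 0, 0], "fingers": -0.2}, {"travel": [0, 0, 0], "delta_rot": [0, 0, 0], "fingers": -0.2}, {"travel": [0, 0, 0], "delta_rot": [0, 0, 0], "fingers": -0.2}]'

```text
clock: 7.45
tcp_pos: [0.4844, -0.3499, 0.0731]
orientation: [0.0, 0.991, 0.132, -0.0]
wrist_force: [-0.0, 0.4, -0.1]
finger_gap: 0.0512
grip_force: 0.0
```

Request:
carry_out --series '[{"travel": [0, 0, 0.4], "delta_rot": [0, 0, 0], "fingers": -0.2}, {"travel": [0, 0, 0.8], "delta_rot": [0, 0, 0], "fingers": -0.2}, {"travel": [0, 0, 0.9], "delta_rot": [0, 0, 0], "fingers": -0.2}, {"travel": [0, 0, 0.9], "delta_rot": [0, 0, 0], "fingers": -0.2}, {"travel": [0, 0, 0], "delta_rot": [0, 0, 0], "fingers": -0.2}]'

```text
clock: 8.07
tcp_pos: [0.4856, -0.3511, 0.1507]
orientation: [0.002, 0.991, 0.132, 0.002]
wrist_force: [-0.5, -1.1, -0.6]
finger_gap: 0.0508
grip_force: 0.0
```

```bash
python3 - <<'E'
from workcell import env
import cv2,numpy as np
s=env.get_state();print({k:np.round(s[k],4).tolist() for k in ("clock","tcp_pos","orientation")})
cv2.imwrite("pics/w3.png",env.read_camera("wrist")["color"][:,:,::-1])
E
```

```text
{'clock': 8.075, 'tcp_pos': [0.4856, -0.3511, 0.1507], 'orientation': [0.0019, 0.9912, 0.132, 0.0015]}
```

View pics/w3.png

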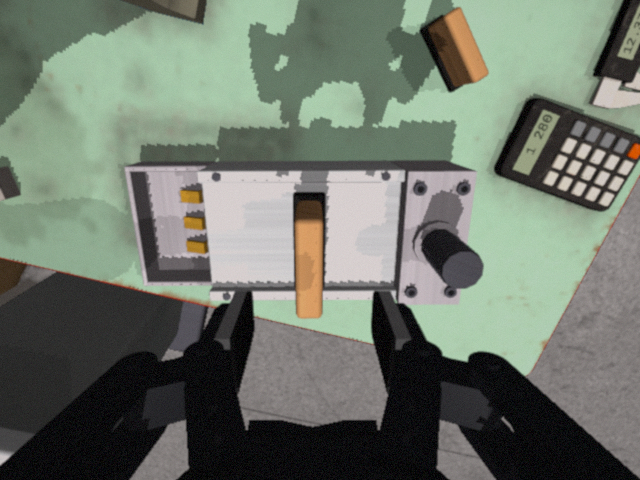

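The scraper stands upright on the land at (310,255). The chips are in the tray at (190,197), (193,222) and (196,246). The gauge handle top is at (461,267).

Request:
carry_out --series '[{"travel": [0.22, -0.84, 0.1], "delta_rot": [0, 0, 0], "fingers": -0.2}, {"travel": [0.22, -0.84, 0.1], "delta_rot": [0, 0, 0], "fingers": -0.2}, {"travel": [0.22, -0.84, 0], "delta_rot": [0, 0, 0], "fingers": -0.2}, {"travel": [0.22, -0.84, 0], "delta_rot": [0, 0, 0], "fingers": -0.2}, {"travel": [0, 0, 0], "delta_rot": [0, 0, 0], "fingers": -0.2}]'

```text
clock: 8.75
tcp_pos: [0.506, -0.4347, 0.1512]
orientation: [-0.001, 0.991, 0.131, -0.001]
wrist_force: [-0.1, 0.6, 0.2]
finger_gap: 0.051
grip_force: 0.0
```

Request:
carry_out --series '[{"travel": [0, 0, 0], "delta_rot": [0, 0, 0], "fingers": -0.2}, {"travel": [0, 0, 0], "delta_rot": [0, 0, 0], "fingers": -0.2}]'

```text
clock: 9.0
tcp_pos: [0.5061, -0.4329, 0.1528]
orientation: [-0.0, 0.991, 0.132, -0.0]
wrist_force: [-0.8, -0.4, 0.0]
finger_gap: 0.0514
grip_force: 0.0
```

```bash
python3 - <<'E'
from h import *
import cv2
s=env.get_state();print({k:np.round(s[k],4).tolist() for k in ("clock","tcp_pos","orientation","joint_pos")})
c=env.read_camera("wrist"); W=wpose(c,s); cv2.imwrite("pics/w4.png",c["color"][:,:,::-1])
print(proj(c,[[.506,-.4337,.108],[.506,-.4337,.06]],W))
E
```

```text
{'clock': 9.0, 'tcp_pos': [0.5061, -0.4329, 0.1528], 'orientation': [-0.0004, 0.9912, 0.1323, -0.0002], 'joint_pos': [-0.828, 0.5211, 0.1681, 1.2188, 0.0001, 2.0482]}
[[312.16494017 265.52377245]
 [312.22310695 237.45641629]]
```

View pics/w4.png

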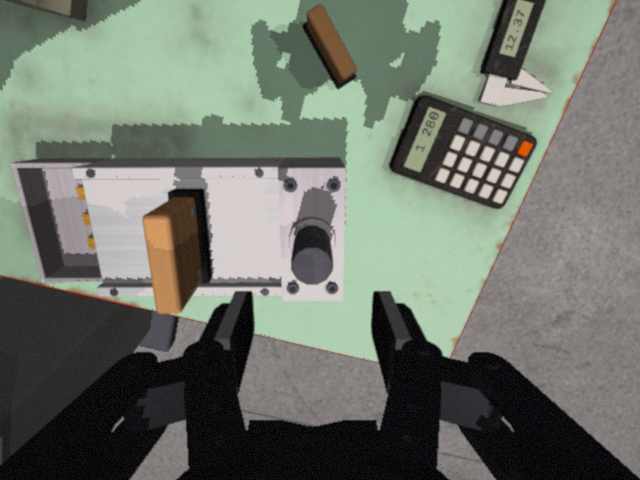

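The four bush screws average (312,236.5) and the handle top is at (312,264). The prediction was (312,237.5) and (312,265.5), so the gripper is centred on the bore axis. I'll descend.

Request:
carry_out --series '[{"travel": [0, 0, -0.8], "delta_rot": [0, 0, 0], "fingers": -0.2}, {"travel": [0, 0, -0.8], "delta_rot": [0, 0, 0], "fingers": -0.2}, {"travel": [0, 0, -0.8], "delta_rot": [0, 0, 0], "fingers": -0.2}, {"travel": [0, 0, -0.75], "delta_rot": [0, 0, 0], "fingers": -0.2}, {"travel": [0, 0, 0], "delta_rot": [0, 0, 0], "fingers": 0.1}]' --squeeze 30

```text
clock: 9.68
tcp_pos: [0.5055, -0.4324, 0.0728]
orientation: [-0.001, 0.991, 0.132, -0.001]
wrist_force: [0.4, 0.3, -0.2]
finger_gap: 0.0383
grip_force: 0.0
```

Request:
carry_out --series '[{"travel": [0, 0, 0], "delta_rot": [0, 0, 0], "fingers": 0.3}, {"travel": [0, 0, 0], "delta_rot": [0, 0, 0], "fingers": 1}, {"travel": [0, 0, 0], "delta_rot": [0, 0, 0], "fingers": 1}, {"travel": [0, 0, 0], "delta_rot": [0, 0, 0], "fingers": 1}, {"travel": [0, 0, 0], "delta_rot": [0, 0, 0], "fingers": 1}]'

```text
clock: 10.3
tcp_pos: [0.5068, -0.4336, 0.0756]
orientation: [0.0, 0.991, 0.132, 0.001]
wrist_force: [-1.1, 3.9, 5.4]
finger_gap: 0.0229
grip_force: 29.7
```

```bash
python3 - <<'E'
from workcell import env
import numpy as np
s=env.get_state();print({k:np.round(s[k],4).tolist() for k in ("clock","tcp_pos","orientation","wrist_force","ft_torque","finger_gap","grip_force")})
E
```

```text
{'clock': 10.3, 'tcp_pos': [0.5068, -0.4336, 0.0756], 'orientation': [0.0002, 0.9912, 0.1322, 0.0005], 'wrist_force': [-1.0811, 3.8516, 5.364], 'ft_torque': [0.8956, 0.1688, 0.0354], 'finger_gap': 0.0229, 'grip_force': 29.6737}
```

Request:
carry_out --series '[{"travel": [0, 0.02, 0], "delta_rot": [0, 0, 0], "fingers": 1}, {"travel": [0, 0, 0.04], "delta_rot": [0, 0, 0], "fingers": 1}, {"travel": [0, 0, 0], "delta_rot": [0, 0, 0], "fingers": 1}]'

```text
clock: 10.68
tcp_pos: [0.5067, -0.4336, 0.0757]
orientation: [0.0, 0.991, 0.132, 0.0]
wrist_force: [-0.0, 1.3, 2.4]
finger_gap: 0.0235
grip_force: 29.6
```

Request:
carry_out --series '[{"travel": [0, 0.01, 0.06], "delta_rot": [0, 0, 0], "fingers": 1}, {"travel": [0, 0, 0.06], "delta_rot": [0, 0, 0], "fingers": 1}, {"travel": [0, 0, 0.06], "delta_rot": [0, 0, 0], "fingers": 1}, {"travel": [0, 0, 0], "delta_rot": [0, 0, 0], "fingers": 1}]'

```text
clock: 11.18
tcp_pos: [0.5064, -0.4333, 0.0798]
orientation: [0.0, 0.991, 0.132, -0.0]
wrist_force: [0.8, -0.5, -3.1]
finger_gap: 0.023
grip_force: 29.4
```

Request:
carry_out --series '[{"travel": [0, 0, 0.12], "delta_rot": [0, 0, 0], "fingers": 1}, {"travel": [0, 0, 0.12], "delta_rot": [0, 0, 0], "fingers": 1}, {"travel": [0, 0, 0.12], "delta_rot": [0, 0, 0], "fingers": 1}, {"travel": [0, 0, 0.12], "delta_rot": [0, 0, 0], "fingers": 1}, {"travel": [0, 0, 0.12], "delta_rot": [0, 0, 0], "fingers": 1}]'

```text
clock: 11.8
tcp_pos: [0.5064, -0.4332, 0.0951]
orientation: [0.0, 0.991, 0.132, 0.0]
wrist_force: [0.4, -0.6, -2.9]
finger_gap: 0.0231
grip_force: 29.5
```

Request:
carry_out --series '[{"travel": [0, 0, 0.12], "delta_rot": [0, 0, 0], "fingers": 1}, {"travel": [0, 0, 0.12], "delta_rot": [0, 0, 0], "fingers": 1}, {"travel": [0, 0, 0.12], "delta_rot": [0, 0, 0], "fingers": 1}, {"travel": [0, 0, 0.12], "delta_rot": [0, 0, 0], "fingers": 1}, {"travel": [0, 0, 0.12], "delta_rot": [0, 0, 0], "fingers": 1}]'

```text
clock: 12.42
tcp_pos: [0.5064, -0.4331, 0.11]
orientation: [0.0, 0.991, 0.132, -0.0]
wrist_force: [0.2, 0.4, -2.5]
finger_gap: 0.0234
grip_force: 29.5
```

Request:
carry_out --series '[{"travel": [0, 0, 0.04], "delta_rot": [0, 0, 0], "fingers": 1}, {"travel": [0, 0, 0], "delta_rot": [0, 0, 0], "fingers": 1}, {"travel": [0, 0, 0], "delta_rot": [0, 0, 0], "fingers": 1}, {"travel": [0, 0, 0], "delta_rot": [0, 0, 0], "fingers": 1}, {"travel": [0, 0, 0], "delta_rot": [0, 0, 0], "fingers": 1}]'

```text
clock: 13.05
tcp_pos: [0.5063, -0.4331, 0.1107]
orientation: [-0.0, 0.991, 0.132, -0.0]
wrist_force: [-0.1, 0.3, -2.5]
finger_gap: 0.023
grip_force: 29.5
```

```bash
python3 - <<'E'
from workcell import env
import cv2,numpy as np
a=env.read_camera("side")["color"][280:440,220:440,::-1]; b=env.read_camera("wrist")["color"][100:400,0:400,::-1]
o=np.zeros((580,800,3),np.uint8); a=cv2.resize(a,(399,290));o[:290,:399]=a; o[:300,400:]=b
cv2.imwrite("pics/f.png",o[:300])
E
```

```text
(no output)
```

View pics/f.png

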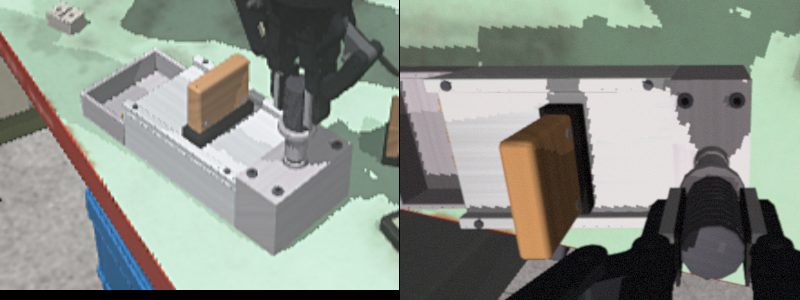

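The side view shows the gauge drawn up and upright, with the groove just above the block at about (295,160). The scraper is standing free on the land.

```bash
python3 -c "
from workcell import env
print(env.hand_in())"
```

```text
the job is handed in; nothing more can be done
None
```

The job is handed in, with no verdict returned: all three offcuts are in the tray, the scraper is standing let go on the land about where it was, and the gripper is holding the gauge still about 35 mm up in its bore.

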